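Load the sample carrier through the spring-closed light flap

ROBOT

A 6-joint arm with a two-finger parallel gripper is mounted at the origin on the work surface. World frame = base frame: x ahead of the robot, y to its left, z up, the work surface at z = 0. Lengths are in m, angles in degrees, forces in N, time in s.
With the tool pointing down it reaches from about 0.25 to 0.85 m from the base axis. Payload 12.5 kg.
Tool frame: the origin (TCP) lies on the centre line of the jaws, within the pads' length; the fingertips stand 11 mm ahead of it and the grasp point (between the pads) lies 8 mm behind it (r.tip_reach is the distance from the TCP to the fingertips, in m); z points along the fingers, y is the line along which they close (so a half turn about z gives the same grasp; the last joint's range is limited). The gripper opens to 93 mm and grips with 3 to 60 N. Pads are 15 mm wide; open, the fingers measure 128 mm over their backs; the gripper's body (75 mm by 188 mm) begins 65 mm behind the grasp point.
Start: joints at [-4.847, 20.094, 94.641, -0, 65.266, -4.847], TCP at [0.55, 0, 0.23] pointing down, gripper open.
Joint ranges: [-157.81, 157.81], [-45, 120.19], [0.68, 151.7], [-89.99, 269.99], [4.06, 180], [-164.3, 164.3]. Speed limits (degrees/s): [127.2, 127.2, 159.86, 180, 180, 180].

INTERFACE

Orientations are given as [roll, pitch, yaw] about the fixed x, y, z axes, in that order (R = Rz(yaw) Ry(pitch) Rx(roll)).
In Python, from rig import r, read_camera, close_job gives the robot as it stands.
- The arm moves only by the tool carry_out, never from a script. Its argument "rows" is a list that holds one entry, the list of rows, each a list of 5 numbers: the shift along the tool's x, y, z in mm, then the turn about the tool's z in rad, then the opening, from 0 (shut) to 1 (fully open). A call has exactly 5 rows; each row is the pose to reach, as a shift and turn from the pose commanded when the call began, along the tool's axes at that moment; what a row does not reach only later rows make up. A row lasts 1/12 s, in which the tool goes at most 41.7 mm and 7.16 degrees, less where a joint would pass 70% of its speed; a pose out of reach is approached as far as the arm can. A call with a gripper value outside its range is refused whole. The fingers move at their own pace and stop on an object; "newtons" is the grip in N (left out, the last holds). Time passes only in rows, so rows that repeat a pose let the fingers close, or fill a call up. It gives the time, the measured TCP pose, the force, the opening and the grip force at its end, in the units of the state.
- r.observe(): the state, without advancing time (a new reading comes with each control period).
- read_camera(name): name is "scene" or "side" or "wrist"; returns a dict with "color" (480x640x3 uint8, red, green, blue), "depth" (480x640 float32, m along the optical axis (not along the pixel's ray), 0 where there is no reading), "fx", "fy", "cx", "cy" (pixels), "k1" (the pictures are not rectified: a ray, as slopes to the right and down, at radius r is drawn at 1 + k1 r^2 times it, then the intrinsics apply), "rvec" (rotation vector, rad) and "tvec" (3), from world to camera coordinates, as OpenCV has them; the wrist camera has in their place "hand_eye" (4x4, takes a point from camera to tool coordinates, whose origin is the TCP and whose axes are the flange's). Camera axes: x right, y down, z forward; pixel columns grow to the right and rows downward; lengths in m; the calibration is good to about 2 mm. A picture is of the moment at which its call begins: read the wrist's pose just before it.
- close_job(): hands the job in; it is judged then, once.
The state is a dict: "t": time; "qpos": joint angles; "joint_velocities": joint speeds; "effort": joint torques, N m; "position": TCP position; "ee_rot": TCP orientation; "wrist_force": force on the tool from outside, world axes, zero at the start; "moment": the same for the moment, N m; "opening": finger opening in m; "grasp_force": force on a finger pad.
Only numpy, scipy, OpenCV 4.12 (cv2) and the standard library are available. Lean on these libraries where they do the work, as an engineer would, in place of code of your own. Each camera call takes 0.05 s, during which the arm holds its last target. There are 200 camera calls.

TASK

Load the sample into the port: hold the spring-closed flap open by pressing one fingertip down on its thumb bar, and meanwhile with the other fingertip push the sample carrier by its orange tab along the guide, under the flap, fully home against the end stop. Then let the flap spring shut behind it and take the fingers clear. Only push the carrier, do not pick it up, and do not disturb the things standing around.

Things in the scene. Friction and masses are not known exactly. Their poses are not given: they have to be found in the camera images.
- station: Sample port, fixed: black base plate 325 x 190 mm, 10 mm thick, with guide, flap, end stop and grey detector housing (58 mm tall) at the far end. May stand turned. Origin: table level, on the guide's centre line, below the outer face of the shut flap's front skirt. x = pushing direction (along the guide, under the flap), y left, z up. Positions below are in this frame, heights above the table.
- guide_entry (a point): Start of the guide, at x = -136 mm, on its centre line, 10 mm up (the floor between the rails). Two straight steel rails, tops 20 mm up, inner faces at y = -22 and +22 mm, run from here to x = +54 mm.
- end_stop (a point): Centre of the end stop's face at x = +49 mm, under the hood, 20 mm up. The carrier's block rests against it when fully home.
- flap (a joint): Angle (rad) of the spring-closed flap: 0 shut, 0.65 fully open (hard stop). Pressing its thumb bar down raises its hood; about 5 N (3 to 7) at the middle of the bar's width does it, and it springs shut when let go. From 0.42 up it clears the carrier's block. Shut, its front skirt blocks the way: the carrier cannot push it aside.
- flap_hinge (a point): On the flap's turning axis, a steel rod along x at y = -48 mm, 34 mm up. Left of the rod is the hood, right of it the thumb bar. Three bearing blocks 14 mm wide in y, 40 mm tall, 10 mm long, stand under the rod at x = -132, -10 and +70 mm. This point is at x = 0.
- flap_skirt (a point): Middle of the lower edge of the front skirt of the white hood, outer face. It moves with the flap. Shut: y = +5 mm, 19 mm up. Skirt: x = 0 to 4 mm, 46 mm wide. Hood: x = 0 to 64, y = -44 to +30 mm, 37 mm up when shut; its left edge rises to about 83 mm fully open.
- thumb_bar (a point): Centre of the top of the thumb bar: red plate with ribbed black rubber top 28 mm wide, 104 mm long, from x = -125 to -21 mm beside the guide. Moves with the flap. Middle at y = -77 mm, 45 mm up when shut, 30 mm up at angle 0.5, 25 mm at 0.65. The bar stays level along x, so a fingertip pressing on it can slide along it and keep the flap open.
- carrier: Sample carrier, loose, about 0.18 kg, lying between the rails with 2 mm play each side: bright aluminium block 40 x 40 mm, 20 mm tall, amber glass disc on top; a flat tongue (20 mm wide, 5 mm high) runs back from it to the push tab. Origin: centre of the block's underside, x axis towards the flap. Starts 30 to 55 mm before the station's origin; fully home its origin is at x = +29 mm.
- push_tab (a point): Centre of the rear face (towards the robot) of the carrier's upright orange push tab, 50 mm behind the carrier's origin, 28 mm up. Tab 6 mm thick, 36 mm wide, its top 46 mm up. With the carrier home this face is at x = -21 mm, still outside; the shut skirt then drops over the tongue behind the block.
- vial: small amber bottle, 32 mm across, 62 mm tall, standing left of the port. Not part of the job. Origin at its underside.
- flask: conical glass flask, 68 mm across, 96 mm tall, left of the port. Not part of the job. Origin at its underside.
- cap_ring: black plastic lens-tube ring, 48 mm across, 14 mm tall, lying left of the port. Not part of the job. Origin at its underside.
- hex_key: L-shaped steel hex key, 90 by 26 mm, 6 mm thick, lying right of the port. Not part of the job. Origin at the middle of its long arm.
- screwdriver: screwdriver, 170 mm long, yellow handle, lying far right of the port. Not part of the job. Origin at its underside.
- mirror: post-mounted mirror on a 40 by 50 mm black foot, 84 mm tall, standing right of the port. Not part of the job. Origin at its underside.
- optic_box: small square box with blue lid, 50 mm, 25 mm tall, left of the port. Not part of the job. Origin at its underside.
Not all that is in view belongs to the job. What is shaped like the carrier but red is not meant.

How it is judged:
By the outcome, as a careful person would: the job done as asked, in the order asked, and still so for the second after the job is handed in, with the robot touching nothing.
It also fails if it takes over 48 s, if anything falls off the work surface, if the arm or the gripper's body presses on something with over 40 N, if the wrist force passes 120 N, or if a joint passes its speed limit or range.

## Working session

There is one attempt and no reset: what is moved stays moved. The work goes in short steps, Python scripts to look and compute and a tool call to move; the robot and the scene stay as the last step left them, time stands still between calls to the robot, and variables do not carry over. Pictures are saved under pics/ and viewed, at most 10 in all, crops included, and the job is handed in when it is done.

Besides the shell and the picture viewer there is one more tool, called by a JSON object that holds its "name" and its "arguments". carry_out: Moves the arm, as the interface text tells. Its arguments: {"type":"object","properties":{"rows":{"type":"array","items":{"type":"array","items":{"type":"array","items":{"type":"number"}}}},"newtons":{"type":"number"}},"required":["rows"]}

```bash
mkdir -p pics; ls; cat > h.py <<'E'
import numpy as np, cv2
from rig import r, read_camera, close_job
from scipy.spatial.transform import Rotation as Ro
def K(c): return np.array([[c['fx'],0,c['cx']],[0,c['fy'],c['cy']],[0,0,1.]])
def pose(c,st=None):
    "camera->world R,t"
    if 'hand_eye' in c:
        H=np.array(c['hand_eye']); R=Ro.from_euler('xyz',st['ee_rot'],degrees=True).as_matrix()
        return R@H[:3,:3], R@H[:3,3]+np.array(st['position'])
    R=cv2.Rodrigues(np.array(c['rvec'],float))[0]; return R.T,-R.T@np.array(c['tvec'],float).ravel()
def rays(c,uv,st=None):
    d=np.array([c['k1'],0,0,0,0.]); n=cv2.undistortPoints(np.array(uv,float).reshape(-1,1,2),K(c),d).reshape(-1,2)
    R,t=pose(c,st); return t,np.c_[n,np.ones(len(n))]@R.T
def onplane(c,uv,z,st=None):
    t,d=rays(c,uv,st); return t+d*((np.asarray(z)-t[2])/d[:,2])[:,None]
def bydepth(c,uv,st=None):
    t,d=rays(c,uv,st); uv=np.array(uv).astype(int); return t+d*c['depth'][uv[:,1],uv[:,0]][:,None]
def proj(c,P,st=None):
    R,t=pose(c,st); q=(np.array(P)-t)@R
    d=np.array([c['k1'],0,0,0,0.]); return cv2.projectPoints(q.reshape(-1,1,3),np.zeros(3),np.zeros(3),K(c),d)[0].reshape(-1,2)
E
python3 - <<'E'
from h import *
print(r.observe(), r.tip_reach)
for n in ['scene','wrist','side']:
    c=read_camera(n); cv2.imwrite(f'pics/{n}0.png',c['color'][:,:,::-1]); print(n,[c[k] for k in ('fx','fy','cx','cy','k1')],c.get('hand_eye'))
    np.savez(f'{n}0.npz',**c)
E
```

```text
pics
{'t': 0.0, 'qpos': array([-4.84775785e+00,  2.01258976e+01,  9.46784350e+01,  4.26392945e-04,
        6.52661016e+01, -4.84766953e+00]), 'joint_velocities': array([-0.01762539, -0.06321814,  0.13526924, -0.02227772, -0.00944987,
       -0.01186978]), 'effort': array([ 1.41757551e-03, -4.97321892e+01, -2.85254824e+01,  6.99741254e-02,
        2.57699919e-02, -1.73020858e-04]), 'position': array([5.49651724e-01, 5.17868055e-05, 2.29076664e-01]), 'ee_rot': array([-1.79929850e+02, -6.33784872e-03,  8.99997292e+01]), 'wrist_force': array([ 0.74862868, -0.05738831, -0.2116352 ]), 'moment': array([ 0.03839021, -0.04494729,  0.022943  ]), 'grasp_force': 0.0, 'opening': 0.09299849345016147} 0.011
scene [559.8592419083321, 559.8592419083321, 313.6611018615675, 239.0250897803738, 0.0030228413194242636] None
wrist [349.7102365181717, 349.7102365181717, 311.8893810898464, 235.84606697552962, -0.03473551558635755] [[ 2.58769268e-04 -9.63007037e-01 -2.69476120e-01  7.59015014e-02]
 [ 9.99999462e-01 -2.15855489e-05  1.03740607e-03 -4.39153493e-04]
 [-1.00484614e-03 -2.69476244e-01  9.63006513e-01 -1.54947773e-01]
 [ 0.00000000e+00  0.00000000e+00  0.00000000e+00  1.00000000e+00]]
side [524.3131271320918, 524.3131271320918, 316.2074438568669, 240.69608817599897, -0.018266128139109095] None
```

View pics/scene0.png

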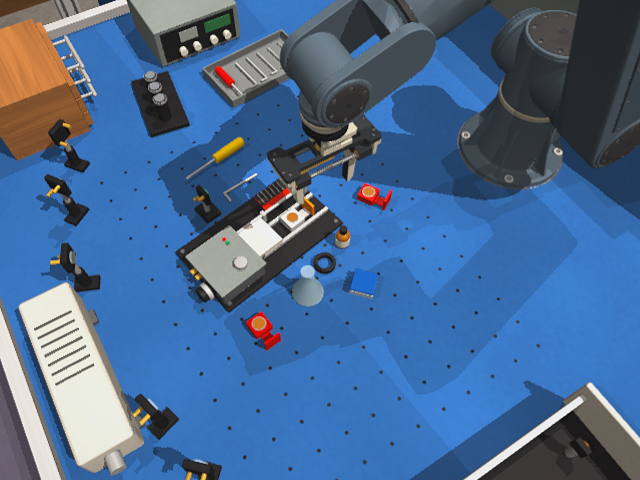

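View pics/wrist0.png

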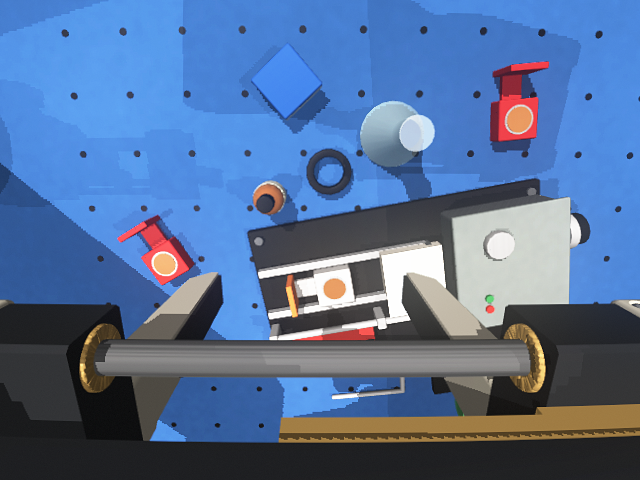

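The scene picture shows the station with the detector housing at the far end. In the wrist picture, right is world +x and up is world +y. There the orange tab is at about (292,296), the block at (334,287), the hood at (412,280) and the base plate's left corners at (248,232) and (538,180). The thumb bar is partly hidden behind the gripper.

```bash
python3 - <<'E'
from h import *
c=dict(np.load('wrist0.npz')); c={k:(v if v.ndim else float(v)) for k,v in c.items()}
st=r.observe()
uv=[(248,232),(538,180),(258,272),(380,249),(271,317),(385,297),(383,262),(440,243),(447,298),(334,287)]
z=[.01,.01,.02,.02,.02,.02,.037,.037,.037,.03]
print(np.c_[onplane(c,uv,z,st),bydepth(c,uv,st)].round(3))
hsv=cv2.cvtColor(c['color'],cv2.COLOR_RGB2HSV)
m=cv2.inRange(hsv,(10,150,120),(25,255,255)); m[:, :270]=0; m[:,350:]=0; m[:270]=0; m[325:]=0
n,l,s,ce=cv2.connectedComponentsWithStats(m)
for i in range(1,n):
    if s[i,4]>30:
        v,u=np.where(l==i); P=bydepth(c,np.c_[u,v],st); top=P[P[:,2]>P[:,2].max()-.006]
        print(s[i],ce[i].round(),P[:,2].min().round(3),P[:,2].max().round(3),top.mean(0).round(4))
a=onplane(c,[(248,232)],.01,st)[0]; b=onplane(c,[(538,180)],.01,st)[0]
print(np.degrees(np.arctan2(*(b-a)[[1,0]])),np.linalg.norm(b-a))
img=c['color'][200:360,230:470,::-1]; cv2.imwrite('pics/crop0.png',cv2.resize(img,None,fx=3.3,fy=3.3,interpolation=cv2.INTER_CUBIC))
E
```

```text
[[ 0.479 -0.024  0.01   0.479 -0.025  0.009]
 [ 0.794  0.034  0.01   0.793  0.034  0.011]
 [ 0.489 -0.068  0.02   0.489 -0.068  0.02 ]
 [ 0.624 -0.041  0.02   0.625 -0.042  0.017]
 [ 0.502 -0.124  0.02   0.502 -0.123  0.02 ]
 [ 0.633 -0.098  0.02   0.633 -0.098  0.021]
 [ 0.625 -0.05   0.037  0.625 -0.05   0.037]
 [ 0.683 -0.029  0.037  0.685 -0.031  0.031]
 [ 0.697 -0.092  0.037  0.607  0.01   0.248]
 [ 0.574 -0.081  0.03   0.574 -0.081  0.032]]
10.478229643355228 0.32040325345183346
```

View pics/crop0.png

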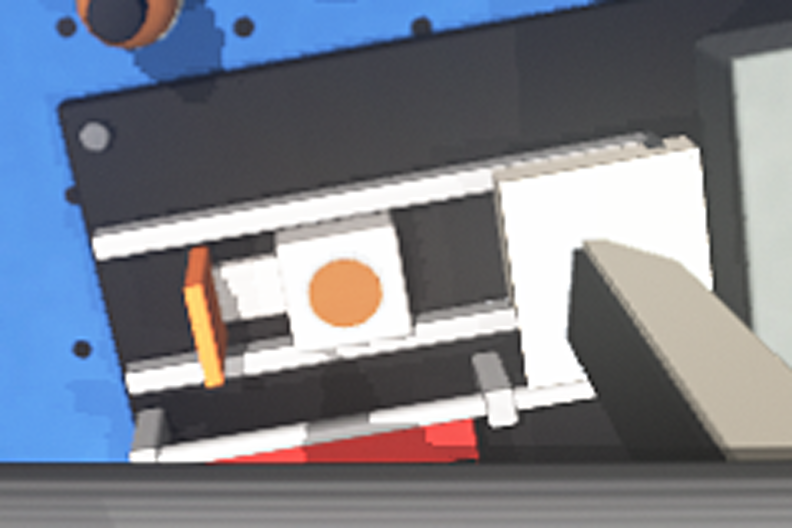

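{"name": "carry_out", "arguments": {"rows": [[[-25,6,0,0.12,1],[-50,12,0,0.24,1],[-75,18,0,0.36,1],[-100,24,0,0.48,1],[-125,28,0,0.6,1]]]}}

```text
t: 0.57
position: [0.5782, -0.1262, 0.2294]
ee_rot: [-180.0, 0.0, 55.3]
wrist_force: [-0.2, -0.9, -0.4]
opening: 0.0932
grasp_force: 0.0
```

{"name": "carry_out", "arguments": {"rows": [[[0,0,0,0.12,1],[0,0,0,0.24,1],[0,0,0,0.36,1],[0,0,0,0.48,1],[0,0,0,0.6,1]]]}}

```text
t: 0.98
position: [0.5778, -0.125, 0.2293]
ee_rot: [-180.0, 0.0, 20.9]
wrist_force: [-0.2, -0.1, -0.5]
opening: 0.093
grasp_force: 0.0
```

{"name": "carry_out", "arguments": {"rows": [[[0,0,0,0.1,1],[0,0,0,0.187,1],[0,0,0,0.187,1],[0,0,0,0.187,1],[0,0,0,0.187,1]]]}}

```text
t: 1.4
position: [0.5779, -0.1249, 0.2295]
ee_rot: [-180.0, 0.0, 10.7]
wrist_force: [-0.7, -0.1, -0.1]
opening: 0.0928
grasp_force: 0.0
```

```bash
python3 - <<'E'
from h import *
st=r.observe(); c=read_camera('wrist'); np.savez('w1.npz',**c)
print(st['t'],st['position'],st['ee_rot'],st['wrist_force'])
cv2.imwrite('pics/w1.png',cv2.resize(c['color'][100:430,150:490,::-1],None,fx=1.8,fy=1.8,interpolation=cv2.INTER_CUBIC))
E
```

```text
1.4 [ 0.57794711 -0.12493527  0.22952281] [-1.79994484e+02  1.11408808e-02  1.07010052e+01] [-0.71059164 -0.06301555 -0.10021088]
```

View pics/w1.png

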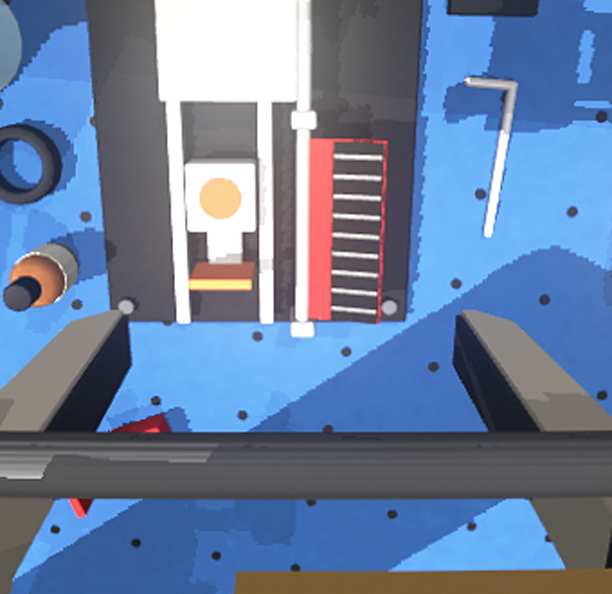

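The view is now square to the station. In the crop, the base front edge is at row 322, the rails' inner edges at columns 190 and 259, the hood's front edge at row 102, the tab top at (189–252, 280–290), and the bar from (310,140) to (385,320).

```bash
python3 - <<'E'
from h import *
c=dict(np.load('w1.npz')); c={k:(v if v.ndim else float(v)) for k,v in c.items()}
st=dict(position=[.57795,-.12494,.22952],ee_rot=[-179.994,.011,10.70])
pts=dict(railL0=(190,322,.02),railR0=(259,322,.02),railL1=(182,103,.02),railR1=(257,103,.02),baseL=(107,322,.01),baseR=(407,320,.01),
 hoodL=(160,102,.037),hoodR=(296,102,.037),bar1=(333,140,.045),bar2=(387,140,.045),bar3=(332,318,.045),bar4=(381,321,.045),
 tabL=(189,290,.046),tabR=(252,290,.046),tabLf=(189,280,.046),disc=(221,198,.031),blkFL=(187,160,.03),blkFR=(257,160,.03),baseLtop=(90,5,.01))
uv=np.array([v[:2] for v in pts.values()])/1.8+[150,100]; z=[v[2] for v in pts.values()]
P=onplane(c,uv,z,st); D=bydepth(c,uv,st)
q=dict(zip(pts,P))
d=(q['railL1']-q['railL0'])+(q['railR1']-q['railR0']); th1=np.arctan2(d[1],d[0])
e=q['baseL']-q['baseR']; th2=np.arctan2(-e[0],e[1])
print('angles',np.degrees([th1,th2]))
th=th1; ex=np.array([np.cos(th),np.sin(th)]); ey=np.array([-ex[1],ex[0]])
o=(q['railL0'][:2]+q['railR0'][:2])/2+.136*ex
print('origin',o)
for k,p,dd in zip(pts,P,D): print(k,p.round(4),'st',((p[:2]-o)@ex*1e3).round(1),((p[:2]-o)@ey*1e3).round(1),'depthz',dd[2].round(3))
t=np.array(st['position'])[:2]-o; print('tcp st',t@ex,t@ey)
E
```

```text
angles [10.32020253 11.1331196 ]
origin [ 0.62805738 -0.0729239 ]
railL0 [ 0.4902 -0.0762  0.02  ] st -136.2 21.5 depthz -0.001
railR0 [ 0.4983 -0.1184  0.02  ] st -135.8 -21.5 depthz 0.009
railL1 [ 0.6215 -0.0525  0.02  ] st -2.8 21.3 depthz 0.015
railR1 [ 0.6294 -0.0943  0.02  ] st -2.5 -21.3 depthz 0.01
baseL [ 0.4758 -0.0228  0.01  ] st -140.8 76.6 depthz 0.227
baseR [ 0.513  -0.2115  0.01  ] st -138.1 -115.7 depthz 0.0
hoodL [ 0.6212 -0.0434  0.037 ] st -1.4 30.3 depthz 0.009
hoodR [ 0.6348 -0.1156  0.037 ] st -1.0 -43.2 depthz 0.034
bar1 [ 0.6193 -0.1387  0.045 ] st -20.4 -63.1 depthz 0.04
bar2 [ 0.6247 -0.1672  0.045 ] st -20.2 -92.1 depthz 0.01
bar3 [ 0.519  -0.1589  0.045 ] st -122.7 -65.1 depthz 0.384
bar4 [ 0.5224 -0.1873  0.045 ] st -124.4 -93.6 depthz 0.01
tabL [ 0.521  -0.0752  0.046 ] st -105.7 16.9 depthz 0.012
tabR [ 0.5277 -0.1105  0.046 ] st -105.4 -19.0 depthz 0.01
tabLf [ 0.527  -0.0743  0.046 ] st -99.7 16.7 depthz 0.045
disc [ 0.5739 -0.0837  0.031 ] st -55.2 -0.9 depthz 0.031
blkFL [ 0.5916 -0.0613  0.03  ] st -33.7 17.9 depthz 0.01
blkFR [ 0.5989 -0.1001  0.03  ] st -33.5 -21.6 depthz 0.01
baseLtop [0.6649 0.0079 0.01  ] st 50.7 72.9 depthz 0.01
tcp st -0.05861537726288801 -0.04219788208155431
```

{"name": "carry_out", "arguments": {"rows": [[[-30,-1,20,0,0.71],[-61,-3,45,0,0.71],[-61,-3,70,0,0.71],[-61,-3,90,0,0.71],[-61,-3,110,0,0.71]]]}}

```text
t: 1.87
position: [0.517, -0.1333, 0.1188]
ee_rot: [180.0, -0.0, 10.6]
wrist_force: [-0.5, -0.1, 0.3]
opening: 0.0675
grasp_force: 0.0
```

{"name": "carry_out", "arguments": {"rows": [[[0,0,10,0,0.71],[0,0,20,0,0.71],[0,0,30,0,0.71],[0,0,40,0,0.71],[0,0,40,0,0.71]]]}}

```text
t: 2.28
position: [0.5169, -0.133, 0.0782]
ee_rot: [-179.9, 0.1, 10.6]
wrist_force: [-0.5, 0.4, -0.9]
opening: 0.0659
grasp_force: 0.0
```

```bash
python3 - <<'E'
from h import *
st=r.observe(); c=read_camera('wrist'); s=read_camera('side'); g=read_camera('scene')
print(st['t'],st['position'],st['ee_rot'],st['wrist_force'],st['opening'])
u,v=proj(s,[st['position']])[0].astype(int); print(u,v)
a=s['color'][max(v-110,0):v+110,max(u-130,0):u+130,::-1]; a=cv2.resize(a,(400,int(400*a.shape[0]/a.shape[1])),interpolation=cv2.INTER_CUBIC)
w=cv2.resize(c['color'][:,:,::-1],(400,300))
H=max(a.shape[0],300); o=np.zeros((H,800,3),np.uint8); o[:a.shape[0],:400]=a; o[:300,400:]=w
cv2.imwrite('pics/m2.png',o)
E
```

```text
2.2833 [ 0.51691889 -0.13296073  0.07817399] [-1.79948357e+02  9.21444969e-02  1.05510987e+01] [-0.45245614  0.42949584 -0.92307385] 0.0659263946847689
340 303
```

View pics/m2.png

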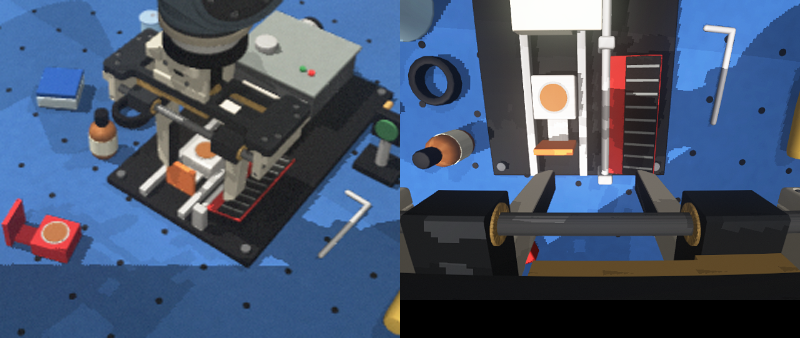

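Left half: the left finger is just behind the orange tab, and the right finger is over the bar. Right half: nothing else is near the fingers. I'll press down next.

{"name": "carry_out", "arguments": {"rows": [[[0,0,6,0,0.71],[0,0,12,0,0.71],[0,0,18,0,0.71],[0,0,24,0,0.71],[0,0,28,0,0.71]]]}}

```text
t: 2.85
position: [0.5177, -0.1336, 0.0511]
ee_rot: [180.0, -0.0, 10.5]
wrist_force: [-1.5, -4.0, 5.9]
opening: 0.0662
grasp_force: 2.7
```

{"name": "carry_out", "arguments": {"rows": [[[0,0,3,0,0.71],[0,0,6,0,0.71],[0,0,8.5,0,0.71],[0,0,8.5,0,0.71],[0,0,8.5,0,0.71]]]}}

```text
t: 3.27
position: [0.5178, -0.1338, 0.0432]
ee_rot: [179.9, -0.0, 10.5]
wrist_force: [-0.3, -5.4, 5.2]
opening: 0.0663
grasp_force: 2.7
```

```bash
cat > snap.py <<'E'
import sys
from h import *
st=r.observe(); c=read_camera('wrist'); s=read_camera('side')
o=np.array([.6279,-.0720]); th=np.radians(10.7); ex=np.array([np.cos(th),np.sin(th)]); ey=np.array([-ex[1],ex[0]])
p=st['position'][:2]-o; print(st['t'],'tcp st',p@ex*1e3,p@ey*1e3,st['position'][2],st['ee_rot'],st['wrist_force'],st['opening'])
def S(x,y,z): return np.r_[o+ex*x/1e3+ey*y/1e3,z/1e3]
u,v=proj(s,[S(-40,-20,40)])[0].astype(int)
a=cv2.resize(s['color'][v-75:v+75,u-100:u+100,::-1],(400,300),interpolation=cv2.INTER_CUBIC)
w=cv2.resize(c['color'][:360,80:560,::-1],(400,300))
cv2.imwrite(sys.argv[1],np.hstack([a,w]))
# hood left edge height from depth in wrist view (bright points over z .045, near hood)
vv,uu=np.mgrid[0:300:2,100:540:2]; P=bydepth(c,np.c_[uu.ravel(),vv.ravel()],st); q=P[:,:2]-o
X=q@ex*1e3;Y=q@ey*1e3;Z=P[:,2]*1e3
for y in (-30,-10,10,25):
    m=(X>5)&(X<60)&(abs(Y-y)<4)&(Z>25)&(Z<100); print('hood y',y,m.sum(),np.median(Z[m]).round(1) if m.any() else None)
m=(X>-120)&(X<0)&(abs(Y)<14)&(Z>41)&(Z<48); print('tab top x',np.percentile(X[m],[5,50,95]).round(1) if m.any() else None)
hsv=cv2.cvtColor(c['color'],cv2.COLOR_RGB2HSV)[::2,::2]
E
python3 snap.py pics/m3.png
```

```text
3.2667 tcp st -119.63589246181833 -40.23836439029395 0.043244251223934674 [ 1.79942645e+02 -3.45547608e-02  1.05344264e+01] [-0.31213901 -5.35296884  5.2268966 ] 0.0662812260596139
hood y -30 33 45.7
hood y -10 0 None
hood y 10 0 None
hood y 25 0 None
tab top x [-111.7 -100.9   -0.5]
```

View pics/m3.png

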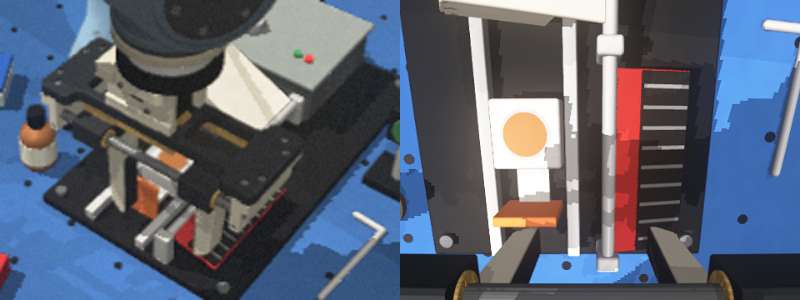

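The hood is up, the bar is down under the right finger, and the left finger is about 7 mm behind the tab. The estimated angle is 0.52, so I'll go slightly deeper and then push.

{"name": "carry_out", "arguments": {"rows": [[[0,0,1.5,0,0.71],[4,0,1.5,0,0.71],[8,0,1.5,0,0.71],[12,0,1.5,0,0.71],[16,0,1.5,0,0.71]]]}}

```text
t: 3.78
position: [0.532, -0.1302, 0.0415]
ee_rot: [-179.9, 0.2, 10.5]
wrist_force: [-8.6, -3.4, 8.5]
opening: 0.0657
grasp_force: 4.9
```

{"name": "carry_out", "arguments": {"rows": [[[3,0,0,0,0.71],[6,0,0,0,0.71],[9,0,0,0,0.71],[12,0,0,0,0.71],[15,0,0,0,0.71]]]}}

```text
t: 4.2
position: [0.5466, -0.1275, 0.0415]
ee_rot: [-179.9, 0.2, 10.5]
wrist_force: [-8.6, -3.6, 9.6]
opening: 0.0664
grasp_force: 4.8
```

```bash
python3 snap.py pics/m4.png
```

```text
4.2 tcp st -90.15130129809009 -39.441818741166145 0.04151133658406173 [-179.94049204    0.19108322   10.54536902] [-8.58362821 -3.55280308  9.55158237] 0.06638770542094814
hood y -30 470 48.1
hood y -10 512 60.0
hood y 10 570 72.2
hood y 25 52 67.0
tab top x [-82.2 -76.8  -0.5]
```

View pics/m4.png

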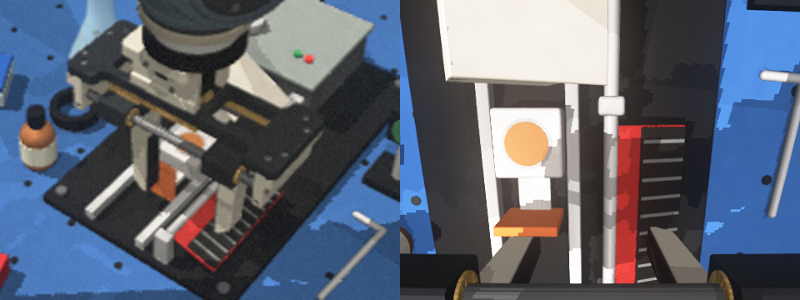

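The hood slope gives an angle of about 0.54, which clears the block. The carrier moves with the finger, tab rear at about x = -82. About 61 mm remain.

{"name": "carry_out", "arguments": {"rows": [[[4,0,0,0,0.71],[8,0,0,0,0.71],[12,0,0,0,0.71],[16,0,0,0,0.71],[20,0,0,0,0.71]]]}}

```text
t: 4.72
position: [0.5665, -0.1238, 0.0414]
ee_rot: [-179.9, 0.2, 10.5]
wrist_force: [-7.4, -3.2, 7.1]
opening: 0.0661
grasp_force: 4.2
```

{"name": "carry_out", "arguments": {"rows": [[[4,0,0,0,0.71],[8,0,0,0,0.71],[12,0,0,0,0.71],[16,0,0,0,0.71],[20,0,0,0,0.71]]]}}

```text
t: 5.13
position: [0.5862, -0.1202, 0.0414]
ee_rot: [-179.9, 0.2, 10.5]
wrist_force: [-6.8, -3.0, 7.8]
opening: 0.0657
grasp_force: 4.2
```

```bash
python3 snap.py pics/m5.png
```

```text
5.1333 tcp st -49.97316286425081 -39.62664206988691 0.04142668118609405 [-1.79949540e+02  1.76936403e-01  1.05332988e+01] [-6.80549032 -3.0484086   7.76808458] 0.06573882513214908
hood y -30 736 48.2
hood y -10 934 60.4
hood y 10 1249 72.4
hood y 25 95 67.1
tab top x [-42.1 -37.3 -34.6]
```

View pics/m5.png

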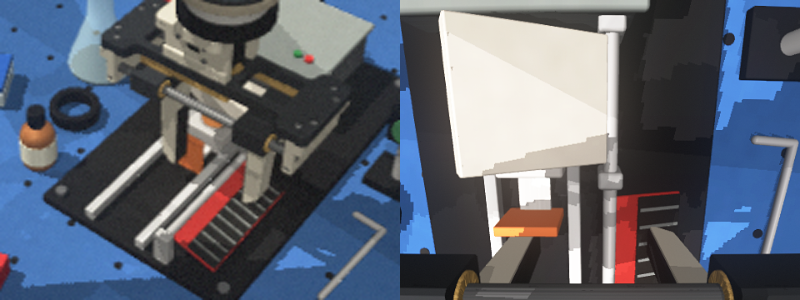

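The block is under the raised hood and the tab rear is at x ≈ -42, so 21 mm remain.

{"name": "carry_out", "arguments": {"rows": [[[4,0,0,0,0.71],[8,0,0,0,0.71],[11,0,0,0,0.71],[14,0,0,0,0.71],[17,0,0,0,0.71]]]}}

```text
t: 5.65
position: [0.6029, -0.1172, 0.0415]
ee_rot: [-180.0, 0.2, 10.5]
wrist_force: [-6.8, -3.2, 6.8]
opening: 0.0664
grasp_force: 4.1
```

{"name": "carry_out", "arguments": {"rows": [[[1,0,0,0,0.71],[2,0,0,0,0.71],[3,0,0,0,0.71],[3,0,0,0,0.71],[3,0,0,0,0.71]]]}}

```text
t: 6.07
position: [0.6051, -0.1167, 0.0414]
ee_rot: [-179.9, 0.3, 10.6]
wrist_force: [-10.3, -4.0, 9.5]
opening: 0.0659
grasp_force: 6.8
```

{"name": "carry_out", "arguments": {"rows": [[[0.5,0,0,0,0.71],[1,0,0,0,0.71],[1.5,0,0,0,0.71],[1.5,0,0,0,0.71],[1.5,0,0,0,0.71]]]}}

```text
t: 6.48
position: [0.6052, -0.1167, 0.0414]
ee_rot: [-179.9, 0.4, 10.6]
wrist_force: [-18.2, -7.3, 15.0]
opening: 0.0661
grasp_force: 10.1
```

```bash
python3 snap.py pics/m6.png
```

```text
6.4833 tcp st -30.582435969831394 -39.715419820407625 0.0414095613382549 [-179.91119149    0.44303933   10.59784752] [-18.17382707  -7.29861895  15.0046809 ] 0.06613069221433149
hood y -30 663 48.3
hood y -10 849 60.5
hood y 10 1105 72.6
hood y 25 83 67.3
tab top x [-22.7 -17.7 -15.3]
```

The force rose by 8 N with no motion, and the tab is at about -21 to -22, so the carrier is against the end stop. I'll back off first and then rise.

{"name": "carry_out", "arguments": {"rows": [[[-3,0,0,0,0.71],[-6,0,0,0,0.71],[-9,0,0,0,0.71],[-12,0,0,0,0.71],[-12,0,0,0,0.71]]]}}

```text
t: 7.0
position: [0.5976, -0.1186, 0.0424]
ee_rot: [179.9, -0.2, 10.5]
wrist_force: [1.8, -2.1, 4.9]
opening: 0.066
grasp_force: 2.6
```

```bash
python3 snap.py pics/m7.png
```

```text
7.0 tcp st -38.43568126621146 -40.119036327356845 0.04240445539436777 [ 1.79940640e+02 -1.63872292e-01  1.05408548e+01] [ 1.78799236 -2.13540406  4.88757831] 0.06595313660804265
hood y -30 667 47.0
hood y -10 839 58.0
hood y 10 1054 68.8
hood y 25 72 65.9
tab top x [-30.9 -18.6 -15.5]
```

View pics/m7.png

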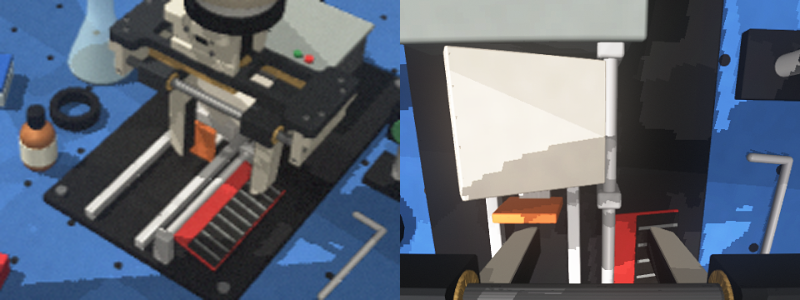

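The finger is clear of the tab, and the tab stayed where it was. Now I'll rise so the flap can close.

{"name": "carry_out", "arguments": {"rows": [[[0,0,-2,0,0.71],[0,0,-5,0,0.71],[0,0,-8,0,0.71],[0,0,-12,0,0.71],[0,0,-16,0,0.71]]]}}

```text
t: 7.52
position: [0.5959, -0.1181, 0.0576]
ee_rot: [-179.9, 0.1, 10.5]
wrist_force: [-0.5, 0.3, -0.8]
opening: 0.0665
grasp_force: 0.0
```

{"name": "carry_out", "arguments": {"rows": [[[0,0,-10,0,0.71],[0,0,-30,0,0.71],[0,0,-60,0,0.71],[0,0,-90,0,0.71],[0,0,-120,0,0.71]]]}}

```text
t: 7.93
position: [0.5959, -0.1183, 0.1793]
ee_rot: [-180.0, 0.1, 10.5]
wrist_force: [0.2, 0.1, -0.0]
opening: 0.0659
grasp_force: 0.0
```

{"name": "carry_out", "arguments": {"rows": [[[-10,0,-10,0,0.71],[-20,0,-20,0,0.71],[-30,0,-30,0,0.71],[-30,0,-30,0,0.71],[-30,0,-30,0,0.71]]]}}

```text
t: 8.35
position: [0.5671, -0.124, 0.2082]
ee_rot: [180.0, -0.0, 10.5]
wrist_force: [-0.7, -0.5, 0.5]
opening: 0.0662
grasp_force: 0.0
```

```bash
python3 snap.py pics/m8.png
```

```text
8.35 tcp st -69.42092305459889 -39.79085634749343 0.20821783824511725 [ 1.79984892e+02 -3.62367022e-02  1.05066445e+01] [-0.72708854 -0.47169482  0.52373159] 0.06623554703337191
hood y -30 158 36.9
hood y -10 146 36.8
hood y 10 148 36.9
hood y 25 149 36.8
tab top x [-20.1 -18.3 -16.4]
```

View pics/m8.png

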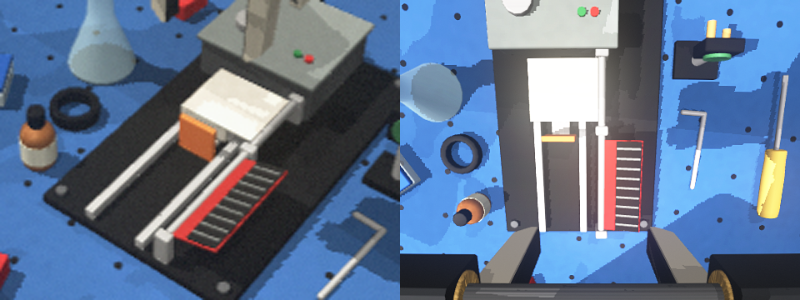

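The flap is shut: the hood is level at 37 mm. The tab rear is at about x = -21, which is home, the fingers are clear and the surroundings are undisturbed.

```bash
python3 -c "
from rig import close_job
print(close_job())"
```

```text
the job is handed in; nothing more can be done
None
```

The carrier is pushed home against the end stop, the flap has sprung shut behind it, the fingers are clear, and I handed the job in at about 8.4 s of the 48 s allowed.

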